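# Crank the lifting table level with the stirrer

### The arm

A 7-joint arm with a two-finger parallel gripper is mounted at the origin on the work surface. World frame = base frame: x ahead of the robot, y to its left, z up, the work surface at z = 0. Lengths are in m, angles in rad, forces in N, time in s.
With the tool pointing down it reaches from about 0.4 to 0.9 m from the base axis. Payload 5.5 kg.
Tool frame: the origin (TCP) lies at the very end of the fingers, on their centre line; the grasp point (between the pads) lies 19 mm behind it (ctrl.hold_point_z is the distance from the TCP to the grasp point, in m); z points along the fingers, y is the line along which they close (so a half turn about z gives the same grasp; the last joint's range is limited). The gripper opens to 85 mm and grips with 20 to 120 N. Pads are 22 mm wide; open, the fingers measure 114 mm over their backs; the gripper's body (76 mm by 85 mm) begins 54 mm behind the grasp point. The pads swing forward as they close: fully open they stand 13 mm farther back than shut.
Start: joints at [1.48, 0.501, -0.427, 1.55, 0.221, 1.138, -0.21], TCP at [0.225, -0.61, 0.231] pointing down, gripper open.
Joint ranges: [-2.88, 2.88], [-0.31, 2.03], [-1.54, 1.56], [0.2, 2.42], [-1.41, 4.55], [0.19, 2.02], [-2.57, 2.57]. Speed limits (rad/s): [2.57, 2.57, 3.14, 3.14, 3.14, 3.14, 3.14].

### API

Orientations are given as a rotation vector (axis times angle).
In Python, from rig import ctrl, viewer gives the robot as it stands.
- The arm moves only by the shell command python3 -m handwheel 'ROWS'. ROWS is JSON, a list of rows, each a list of 7 numbers: the shift along the world's x, y, z in mm, then the turn, a rotation vector about the world's x, y, z in degrees, then the closure, from -1 (fully open) to 1 (shut). A call has 1 to 12 rows; each row is the pose to reach, as a shift and turn from the pose commanded when the call began; what a row does not reach only later rows make up. A row lasts 1/10 s, in which the tool goes at most 50 mm and 8.59 degrees, less where a joint would pass 70% of its speed; a pose out of reach is approached as far as the arm can. A call with a gripper value outside its range is refused whole. The fingers move at their own pace and stop on an object; the grip force is fixed at half the most. Time passes only in rows, so rows that repeat a pose let the fingers close. It gives the time, the measured TCP pose, the force, the opening and the grip force at its end, in the units of the state.
- ctrl.read_state(): the state, without advancing time (a new reading comes with each control period).
- viewer.capture(name): name is "side" or "top"; returns a dict with "color" (480x640x3 uint8, red, green, blue), "fx", "fy", "cx", "cy" (pixels), "eye" and "rotation" of the camera in the world. Camera axes: x right, y down, z forward; pixel columns grow to the right and rows downward; lengths in m; the calibration is good to about 2 mm. A picture is of the moment at which its call begins. There is no depth.
- ctrl.job_done(): hands the job in; it is judged then, once.
The state is a dict: "clock": time; "joint_pos": joint angles; "joint_velocities": joint speeds; "tau": joint torques, N m; "ee_pos": TCP position; "orientation": TCP orientation; "contact_force": force on the tool from outside, world axes, zero at the start; "wrist_torque": the same for the moment, N m; "finger_gap": finger opening in m; "finger_force": force on a finger pad.
Only numpy, scipy, OpenCV 4.12 (cv2) and the standard library are available. Lean on these libraries where they do the work, as an engineer would, in place of code of your own. Each camera call takes 0.05 s, during which the arm holds its last target. There are 200 camera calls.

### The job

Take the loose crank out of its white parking block, push it fully home on the square end of the lifting table's inclined shaft, and wind it round, as many turns as it takes, until the top of the lifting table is level with the top plate of the stirrer next to it, so that a tray can be slid across. Leave the crank fully home on the shaft and let go of it, and do not push about or tip the two brown bottles and the blue tip box standing nearby.

Things in the scene. Friction and masses are not known exactly. Their poses are not given: they have to be found in the camera images.
- crank_boss (a point): Loose steel crank, 0.4 kg: centre of its grip boss, a 26 x 26 mm square block 46 mm tall with faces square to x and y, on top of the crank over the hub. Frame: z along the socket axis, away from the mouth (up as parked); x along the arm to the handle. Parked, it stands upright, hub in the block's pocket, arm resting on the block.
- crank_socket (a point): Same crank, same axes: centre of the square socket's mouth in the underside of the hub, 69 mm below the boss centre. Socket 20 x 20 mm, sides parallel to x and y, 30 mm deep. Above the mouth: hub 40 x 40 mm to 36 mm; arm, a flat bar 24 mm wide from x = -19 to +87 mm, from 36 to 46 mm; boss from 46 to 92 mm.
- crank_handle (a point): Same crank, same axes: middle of its handle, a black round grip 26 mm in diameter, 60 mm long, parallel to z, spinning freely on its pin. It stands on the arm 70 mm from the socket axis (x = +70), from 50 to 110 mm above the socket mouth; this point is 80 mm above the mouth.
- shaft_seat (a point): Fixed point on the drive shaft's axis, on the flat 48 mm round collar of the lifting table's white gear housing, 100 mm above the bench. z runs out along the shaft, 30 degrees from vertical, leaning towards the robot's side; this frame does not turn with the shaft. The crank is fully home when its hub's underside lies on this collar.
- shaft_tip (a point): Fixed point at the shaft's outer end, 28 mm along its axis from the collar; same fixed frame. Shaft 18 x 18 mm square for 20 mm, then an 8 mm taper to 12 mm square. The square's angle about the axis varies and is not measured: see or feel it (repeats every 90 deg). The socket slips on within about 6 deg of it, else stops on the taper, its mouth 20 to 27 mm above the collar.
- lift_top (a point): Centre of the top of the lifting table's aluminium platform, 200 x 190 x 12 mm, behind the shaft, z up. Rises 15 mm per turn of the shaft clockwise (looking down on the crank's handle side), sinks the other way; top 100 to 175 mm above the bench, starting 20 to 45 mm too low. Shaft friction about 0.2 N m (3 N at the handle); it stays where it is left.
- stirrer_top (a point): Centre of the top face of the stirrer's aluminium plate, 200 x 160 mm, z up: the fixed white stirrer on legs, right beside the lifting table (10 to 20 mm gap) on its right as seen from the robot. Its height differs from time to time.
- holder: White plastic parking block fixed on the bench, 150 x 80 mm, 36 mm high, origin at the centre of its underside. The hub of the parked crank stands on the bench in a 48 x 48 mm through pocket centred at x = -30 mm in its frame; the arm points to its +x.
- vial_a_mid (a point): Brown bottle with white cap, 48 mm across, 110 mm tall, half-way up: leave alone.
- vial_b_mid (a point): Another such bottle, half-way up: leave alone.
- caddy_mid (a point): Blue plastic tip box with a white lid, 90 x 90 mm, 60 mm high, its centre: leave alone.

How it is judged:
By the outcome, as a careful person would: the job done as asked, in the order asked, and still so for the second after the job is handed in, with the robot touching nothing.
It also fails if it takes over 72 s, if anything falls off the work surface, if the arm or the gripper's body presses on something with over 40 N, if the wrist force passes 120 N, or if a joint passes its speed limit or range.

## Working session

There is one attempt and no reset: what is moved stays moved. The work goes in short steps, Python scripts to look and compute and a shell command to move; the robot and the scene stay as the last step left them, time stands still between calls to the robot, and variables do not carry over. Pictures are saved under pics/ and viewed, at most 10 in all, crops included, and the job is handed in when it is done.

```bash
ls; mkdir -p pics; python3 - <<'E'
from rig import ctrl, viewer
import cv2,pickle
d={}
for n in("side","top"):
    c=viewer.capture(n);d[n]=c
    cv2.imwrite(f"pics/{n}0.png",c["color"][:,:,::-1])
    print(n,c["fx"],c["fy"],c["cx"],c["cy"],c["eye"],c["rotation"])
pickle.dump(d,open("c0.pkl","wb"))
s=ctrl.read_state();print(s,ctrl.hold_point_z)
E
```

```text
pics
side 558.715156759622 558.715156759622 327.9190574658266 238.56739356108386 [0.50132236 1.16794157 0.82210849] [-0.10653238  2.72670624 -1.51278491]
top 573.1094618411653 573.1094618411653 318.61808963825564 233.71267551184602 [0.31403306 0.05333684 1.29262194] [-2.06577791  2.14290703 -0.22905568]
{'clock': 0.1, 'joint_pos': array([ 1.4801664 ,  0.50179676, -0.42682831,  1.5513071 ,  0.22079739,
        1.13827881, -0.21030254]), 'joint_velocities': array([-0.00160044, -0.00300837, -0.00160511, -0.00288947,  0.00197256,
       -0.00064182,  0.00017573]), 'tau': array([-1.13033265e-02, -5.70810342e+01, -5.83884984e+00, -2.81750268e+01,
        1.05077555e-02,  5.52234924e-03, -6.47592128e-05]), 'ee_pos': array([ 0.22499065, -0.60917839,  0.23035409]), 'orientation': array([-3.09084497e+00, -5.52682209e-01,  3.35382218e-04]), 'contact_force': array([0.55870636, 0.33527433, 0.26159093]), 'wrist_torque': array([ 0.0040185 ,  0.02749872, -0.00101622]), 'finger_force': 0.0, 'finger_gap': 0.08551206142749229} 0.0187
```

View pics/top0.png

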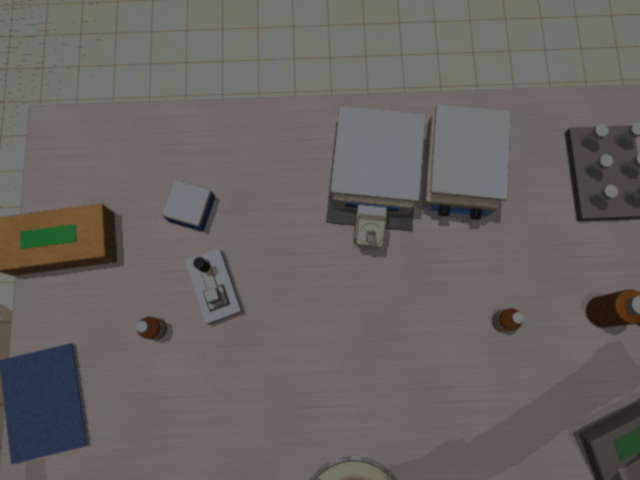

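View pics/side0.png

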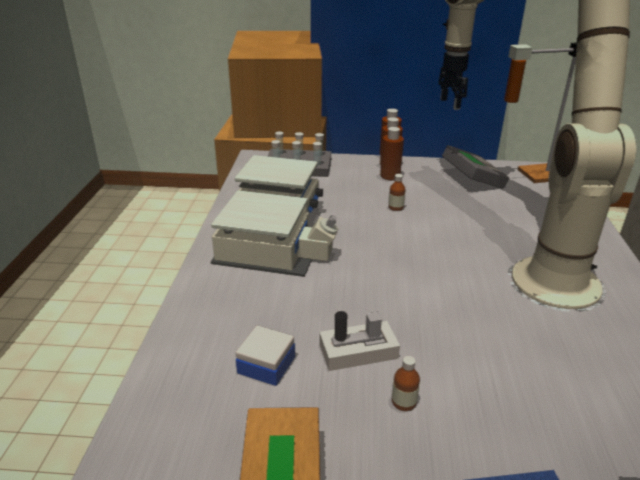

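Top view: the crank's boss is near (213,295), its handle at (202,264), the shaft at (371,237), the lift at (378,155) and the stirrer at (468,152). The bottles are at (150,328) and (510,320), and the tip box at (190,205). In the side view the boss is near (374,323) and the shaft tip near (331,220). I'll zoom in on these next.

```bash
cat > h.py <<'E'
import numpy as np,cv2,pickle
from scipy.spatial.transform import Rotation as R
def ray(c,u,v):
    d=R.from_rotvec(np.array(c["rotation"])).as_matrix()@np.array([(u-c["cx"])/c["fx"],(v-c["cy"])/c["fy"],1])
    return np.array(c["eye"]),d/np.linalg.norm(d)
def plane(c,u,v,z):
    e,d=ray(c,u,v);return e+d*(z-e[2])/d[2]
def proj(c,p):
    q=R.from_rotvec(np.array(c["rotation"])).as_matrix().T@(np.array(p)-c["eye"])
    return np.array([c["fx"]*q[0]/q[2]+c["cx"],c["fy"]*q[1]/q[2]+c["cy"]])
def tri(c1,p1,c2,p2):
    e1,d1=ray(c1,*p1);e2,d2=ray(c2,*p2)
    s=np.linalg.lstsq(np.c_[d1,-d2],e2-e1,rcond=None)[0]
    a,b=e1+s[0]*d1,e2+s[1]*d2;return (a+b)/2,np.linalg.norm(a-b)
def crop(c,u,v,w,h,W,H):
    im=c["color"][v:v+h,u:u+w,::-1]
    return cv2.resize(im,(W,H),interpolation=cv2.INTER_CUBIC)
E
python3 - <<'E'
from h import *
d=pickle.load(open("c0.pkl","rb"));t,s=d["top"],d["side"]
A=np.hstack([crop(t,170,240,80,90,400,300)[:, :],crop(s,310,300,100,75,400,300)])
A=np.hstack([crop(t,170,250,100,75,400,300),crop(s,310,300,100,75,400,300)])
B=np.hstack([crop(t,335,195,80,60,400,300),crop(s,280,200,80,60,400,300)])
im=np.vstack([A,B]);im=cv2.convertScaleAbs(im,alpha=1.4);cv2.imwrite("pics/z0.png",im)
for n,p in dict(boss=((213,295),(374,317)),tip=((371,237),(331,218)),caddy=((190,203),(266,344)),va=((142,327),(409,362)),vb=((518,317),(398,179))).items():
    print(n,tri(t,p[0],s,p[1]))
E
```

```text
boss (array([0.45888727, 0.27916024, 0.08273339]), np.float64(0.0002163375906002675))
tip (array([ 0.56725301, -0.05864835,  0.11598893]), np.float64(0.004844430139026463))
caddy (array([0.67316099, 0.33866349, 0.0467153 ]), np.float64(6.005163319261131e-05))
va (array([0.3964576 , 0.42163836, 0.10127304]), np.float64(0.000617907053858756))
vb (array([ 0.38838443, -0.35606487,  0.09095997]), np.float64(0.0012815399318851738))
```

View pics/z0.png

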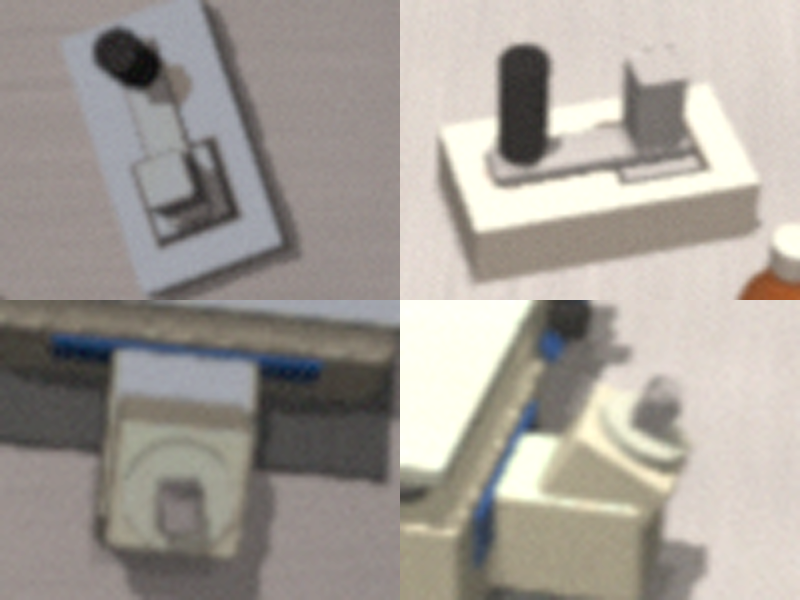

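The crops are 4x in the top row and 5x in the bottom row. In the top view the boss's top face is centred near (211,294), the handle's top at (198,261) and the collar's centre at (371,234).

```bash
python3 - <<'E'
from h import *
d=pickle.load(open("c0.pkl","rb"));t,s=d["top"],d["side"]
T=lambda x,y:(170+x/4,250+y/4)
S=lambda x,y:(310+(x-400)/4,300+y/4)
b=plane(t,*T(164,177),.092);h=plane(t,*T(113,45),.110)
print("boss",b,"handle",h,np.linalg.norm((h-b)[:2]),"yaw",np.degrees(np.arctan2(*(h-b)[1::-1])))
c=[plane(t,*T(*p),.036)[:2] for p in[(62,40),(200,-2),(298,245),(150,295)]]
for i in range(4):
    v=c[(i+1)%4]-c[i];print("edge",np.linalg.norm(v),np.degrees(np.arctan2(v[1],v[0])))
print("holder c",np.mean(c,0))
print("boss side",plane(s,*S(655,68),.092)," handle side",plane(s,*S(525,53),.110))
col=plane(t,335+181.5/5,195+195/5,.1);tip=plane(t,335+183/5,195+212/5,.1+.028*.866);print("collar",col,"tip",tip)
print("side collar",plane(s,280+(643-400)/5,200+138/5,.1))
im=np.vstack([np.hstack([crop(t,350,215,40,30,400,300),crop(s,315,210,32,24,400,300)]),np.hstack([crop(t,325,95,200,150,400,300),crop(s,205,150,136,102,400,300)])])
cv2.imwrite("pics/z1.png",cv2.convertScaleAbs(im,alpha=1.3))
E
```

```text
boss [0.45961597 0.28162624 0.092     ] handle [0.52765308 0.30525678 0.11      ] 0.07202395561701255 yaw 19.153052151410648
edge 0.07963470421249161 -74.73409984285408
edge 0.14929652919347167 -158.92413337160056
edge 0.08414781182256797 106.63431030552381
edge 0.15091356730256203 19.302773511502462
holder c [0.48494612 0.28515282]
boss side [0.45981785 0.29036904 0.092     ]  handle side [0.52518979 0.30612618 0.11      ]
collar [ 0.57469606 -0.06095396  0.1       ] tip [ 0.5621238  -0.05884895  0.124248  ]
side collar [ 0.5740575  -0.03851833  0.1       ]
```

View pics/z1.png

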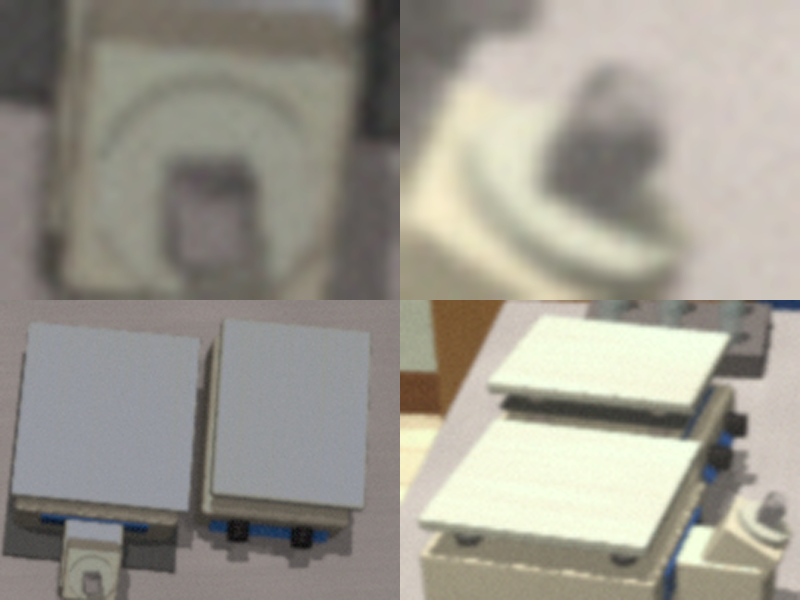

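This crop shows the two platforms and, at 10x, the shaft, whose square looks roughly aligned with the housing. In the top view the collar's centre is near (371,233.5). The crank measures boss (0.460, 0.281) with yaw 19°, and its reach and arm length agree with the given sizes. Moving now.

```bash
python3 -m handwheel '[[240,450,0,0,0,-1,-1],[240,450,0,0,0,-1,-1],[240,450,0,0,0,-1,-1],[240,450,0,0,0,-1,-1],[240,450,0,0,0,-1,-1],[240,450,0,0,0,-1,-1],[240,450,0,0,0,-1,-1],[240,450,0,0,0,-1,-1],[240,450,0,0,0,-1,-1],[240,450,0,0,0,-1,-1],[240,450,0,0,0,-1,-1]]'
python3 - <<'E'
from h import *
d=pickle.load(open("c0.pkl","rb"));t,s=d["top"],d["side"]
for n,q in dict(lift=[(29,322),(200,338),(187,510),(12,495)],stir=[(222,319),(370,332),(364,507),(212,492)]).items():
  for z in(.12,.13,.14,.15):
    c=[plane(t,325+x/2,95+(y-300)/2,z)[:2] for x,y in q]
    print(n,z,[(round(float(np.linalg.norm(c[(i+1)%4]-c[i])),4),round(float(np.degrees(np.arctan2(*(c[(i+1)%4]-c[i])[::-1]))),1)) for i in range(4)])
sl=lambda x,y:(205+(x-400)*.34,150+(y-300)*.34); tp=lambda x,y:(325+x/2,95+(y-300)/2)
for n,a,b in[("L1",(29,322),(500,420)),("L2",(200,338),(703,447)),("L3",(187,510),(645,552)),("L4",(12,495),(422,525)),
 ("S1",(222,319),(543,317)),("S2",(370,332),(728,335)),("S3",(364,507),(697,405)),("S4",(212,492),(488,387))]:
  pass
# pair by geometry: side image left = far x, nearest camera = +y
for n,a,b in[("L far+y",(29,322),(422,525)),("L far-y",(200,338),(500,420)),("L near-y",(187,510),(703,447)),("L near+y",(12,495),(645,552)),
 ("S far+y",(222,319),(488,387)),("S far-y",(370,332),(543,317)),("S near-y",(364,507),(728,335)),("S near+y",(212,492),(697,405))]:
  print(n,tri(t,tp(*a),s,sl(*b)))
print(proj(s,(.575,-.0605,.1)),proj(s,(.561,-.06,.124)))
E
```

```text
clock: 1.2
ee_pos: [0.4677, -0.153, 0.2318]
orientation: [-3.093, -0.54, -0.004]
contact_force: [-0.9, 0.5, -0.5]
finger_gap: 0.0853
finger_force: 0.0
lift 0.12 [(0.1885, -98.0), (0.1972, 171.6), (0.1863, 82.7), (0.1995, -7.7)]
lift 0.13 [(0.1869, -98.0), (0.1955, 171.6), (0.1847, 82.7), (0.1978, -7.7)]
lift 0.14 [(0.1853, -98.0), (0.1938, 171.6), (0.1831, 82.7), (0.1961, -7.7)]
lift 0.15 [(0.1837, -98.0), (0.1921, 171.6), (0.1815, 82.7), (0.1944, -7.7)]
stir 0.12 [(0.1624, -97.7), (0.2006, 172.0), (0.1612, 81.9), (0.1995, -7.7)]
stir 0.13 [(0.161, -97.7), (0.1989, 172.0), (0.1598, 81.9), (0.1978, -7.7)]
stir 0.14 [(0.1596, -97.7), (0.1972, 172.0), (0.1584, 81.9), (0.1961, -7.7)]
stir 0.15 [(0.1582, -97.7), (0.1955, 172.0), (0.157, 81.9), (0.1944, -7.7)]
L far+y (array([ 0.86434183, -0.00578425,  0.10765197]), np.float64(0.005567639300492166))
L far-y (array([ 0.83577706, -0.19316225,  0.11299433]), np.float64(0.005073414696025317))
L near-y (array([ 0.64104722, -0.16498737,  0.10895907]), np.float64(0.00463100378345054))
L near+y (array([0.66798562, 0.02127568, 0.10734309]), np.float64(0.000503773040489721))
S far+y (array([ 0.84847147, -0.21403145,  0.13592806]), np.float64(0.001993182031089728))
S far-y (array([ 0.82496669, -0.37110913,  0.14022976]), np.float64(0.002403403113962688))
S near-y (array([ 0.63121547, -0.34366974,  0.14071952]), np.float64(0.000612474187528593))
S near+y (array([ 0.64952797, -0.18642204,  0.14130728]), np.float64(0.006566296930364796))
[328.82653809 223.18276814] [334.48094048 215.35738564]
```

```bash
python3 -m handwheel '[[-6,437,-20,0,0,0,-1],[-6,437,-20,0,0,0,-1],[-6,437,-20,0,0,0,-1],[-6,437,-20,0,0,0,-1],[-6,437,-20,0,0,0,-1],[-6,437,-20,0,0,0,-1],[-6,437,-20,0,0,0,-1],[-6,437,-20,0,0,0,-1],[-6,437,-20,0,0,0,-1],[-6,437,-70,0,0,0,-1],[-6,437,-70,0,0,0,-1],[-6,437,-70,0,0,0,-1]]'
python3 - <<'E'
from rig import ctrl,viewer
from h import *
print(ctrl.read_state()["joint_pos"],ctrl.read_state()["ee_pos"])
t=viewer.capture("top");s=viewer.capture("side")
im=np.hstack([crop(t,160,230,100,75,400,300),crop(s,310,270,132,99,400,300)])
cv2.imwrite("pics/z2.png",cv2.convertScaleAbs(im,alpha=1.4))
E
```

```text
clock: 2.4
ee_pos: [0.4585, 0.2761, 0.1605]
orientation: [3.096, 0.525, -0.005]
contact_force: [1.0, 0.4, 0.2]
finger_gap: 0.0853
finger_force: 0.0
[ 0.05454163  0.47473532 -0.81319633  1.89278325  0.41778943  0.95597566
 -2.1866099 ] [0.45849579 0.27609012 0.160498  ]
```

View pics/z2.png

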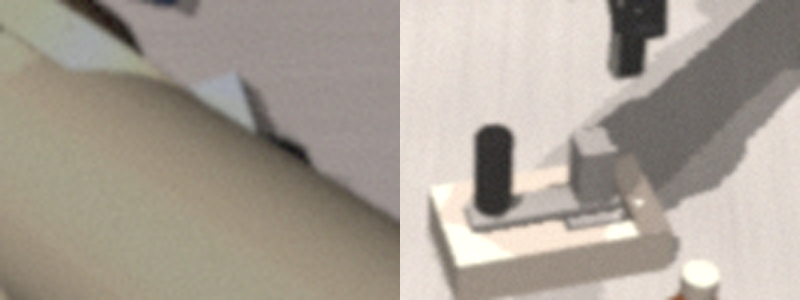

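The fingers hang above the boss in the side view, at crop position (628,70) with the boss at (593,150), and the path down is clear. Descending to grip the boss.

```bash
python3 -m handwheel '[[1,4,-40,0,0,0,-1],[1,4,-75,0,0,0,-1],[1,4,-95,0,0,0,-1],[1,4,-106,0,0,0,-1],[1,4,-106,0,0,0,-1],[1,4,-106,0,0,0,0.3],[1,4,-106,0,0,0,0.8],[1,4,-106,0,0,0,0.8],[1,4,-106,0,0,0,0.8],[1,4,-106,0,0,0,0.8]]'
python3 - <<'E'
from rig import ctrl
s=ctrl.read_state();print(s["wrist_torque"],s["finger_gap"],s["ee_pos"])
E
```

```text
clock: 3.5
ee_pos: [0.4607, 0.2817, 0.0561]
orientation: [-3.097, -0.526, -0.002]
contact_force: [-1.0, -0.6, 5.5]
finger_gap: 0.0254
finger_force: 61.6
[-0.13117542  0.01574323  0.03336531] 0.025437963620362103 [0.46068036 0.28172093 0.05612762]
```

```bash
python3 - <<'E'
from h import *
a=np.array([-.495,.0696,.866])
tl=R.from_rotvec(np.radians(30)*np.array([-.139,-.990,0]))
for y in(-27,-22):print(y,np.degrees((tl*R.from_euler('z',y,degrees=True)).as_rotvec()).round(1))
C=np.array([.5745,-.06,.1]);p=np.array([.4607,.2817,.0561])
for k in(131,101,84,56):print(k,(C+k*a/1000).round(4),((C+k*a/1000-p)*1000).round(0))
E
python3 -m handwheel '[[0,0,30,0,0,0,0.8],[0,0,75,0,0,0,0.8],[0,0,120,0,0,0,0.8],[0,0,150,0,0,0,0.8],[0,0,157,0,0,0,0.8]]'
python3 - <<'E'
from rig import ctrl
s=ctrl.read_state();print(s["wrist_torque"],s["finger_gap"],s["ee_pos"])
E
```

```text
-27 [  2.9 -30.1 -26.4]
-22 [  1.6 -30.1 -21.5]
131 [ 0.5097 -0.0509  0.2134] [  49. -333.  157.]
101 [ 0.5245 -0.053   0.1875] [  64. -335.  131.]
84 [ 0.5329 -0.0542  0.1727] [  72. -336.  117.]
56 [ 0.5468 -0.0561  0.1485] [  86. -338.   92.]
clock: 4.0
ee_pos: [0.4615, 0.2824, 0.2154]
orientation: [-3.096, -0.526, -0.008]
contact_force: [0.4, 0.3, -3.7]
finger_gap: 0.0255
finger_force: 60.7
[ 0.01480889 -0.0370962   0.01700811] 0.025485712295573573 [0.46152145 0.28240725 0.21537643]
```

```bash
python3 -m handwheel '[[7,-48,10,0.2,-4.3,-3,0.8],[14,-95,10,0.4,-8.6,-6.1,0.8],[21,-143,10,0.6,-12.9,-9.2,0.8],[28,-190,10,0.9,-17.2,-12.3,0.8],[34,-238,10,1.1,-21.5,-15.4,0.8],[41,-285,5,1.4,-25.8,-18.4,0.8],[48,-333,0,1.6,-30.1,-21.5,0.8],[48,-333,0,1.6,-30.1,-21.5,0.8],[48,-333,0,1.6,-30.1,-21.5,0.8],[48,-333,0,1.6,-30.1,-21.5,0.8]]'
cat > st.py <<'E'
from rig import ctrl,viewer
from h import *
C=np.array([.5745,-.06,.1]);a=np.array([-.495,.0696,.866]);a/=np.linalg.norm(a)
s=ctrl.read_state();r=R.from_rotvec(s["orientation"]).as_matrix()
p=np.array(s["ee_pos"]);q=(p-C)*1000;al=q@a
e1=np.array([.857,-.1205,.5]);e2=np.cross(a,e1)
print("clk",round(s["clock"],2),"pos",p.round(4),"along",al.round(1),"off e1,e2",(q@e1).round(1),(q@e2).round(1),"zdot",(-r[:,2]@a).round(4),"tilt e1,e2",np.degrees([-r[:,2]@e1,-r[:,2]@e2]).round(1),"xang",np.degrees(np.arctan2(r[:,0]@e2,r[:,0]@e1)).round(1),
 "F along,e1,e2",np.array([np.dot(s["contact_force"],v) for v in(a,e1,e2)]).round(1),"M",np.array(s["wrist_torque"]).round(2),"j",np.array(s["joint_pos"]).round(2),"gap",round(s["finger_gap"],4))
E
python3 st.py; python3 - <<'E'
from rig import viewer
from h import *
t=viewer.capture("top");s=viewer.capture("side")
im=np.hstack([crop(t,320,180,100,75,400,300),crop(s,280,160,100,75,400,300)])
cv2.imwrite("pics/z3.png",cv2.convertScaleAbs(im,alpha=1.4))
E
```

```text
clock: 5.0
ee_pos: [0.5075, -0.0508, 0.2113]
orientation: [2.98, -0.069, 0.789]
contact_force: [-0.1, 1.2, -3.0]
finger_gap: 0.0257
finger_force: 61.8
clk 5.0 pos [ 0.5075 -0.0508  0.2113] along 130.2 off e1,e2 -2.9 -0.2 zdot 1.0 tilt e1,e2 [ 0.2 -0.1] xang 5.3 F along,e1,e2 [-2.5 -1.7  1.2] M [0.19 1.01 0.03] j [ 0.65  0.01 -0.65  2.34  0.25  0.29 -1.83] gap 0.0257
```

View pics/z3.png

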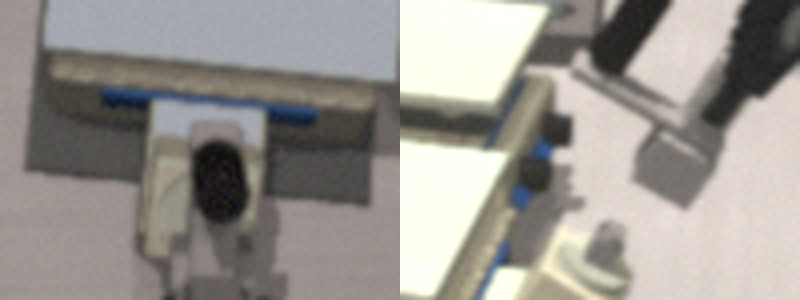

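The hub hangs above the shaft with the handle pointing towards the table. I'll check the camera bias by comparing the handle's seen position with the one predicted from the arm's pose, and refine the shaft axis from that.

```bash
python3 - <<'E'
from rig import ctrl,viewer
from h import *
st=ctrl.read_state();r=R.from_rotvec(st["orientation"]).as_matrix();p=np.array(st["ee_pos"])
d=pickle.load(open("c0.pkl","rb"))
H=lambda x,z:p+r@np.array([x,0,-(z-.056)])   # crank point, tool x = crank x
C=np.array([.5745,-.06,.1]);a=np.array([-.495,.0696,.866])
for n,roi in(("top",(355,205,390,240)),("side",(415-100,150,360,180))):
    c=viewer.capture(n);g=c["color"].max(2).astype(int)
    print(n,"pred handle ends",proj(c,H(.07,.05)).round(1),proj(c,H(.07,.11)).round(1),"boss top",proj(c,H(0,.092)).round(1),"mouth",proj(c,H(0,0)).round(1))
    u0,v0,u1,v1=roi;m=(g[v0:v1,u0:u1]<60).astype(np.uint8)
    k,l,sta,ce=cv2.connectedComponentsWithStats(m)
    for i in range(1,k):
        if sta[i,4]>20:
            ys,xs=np.where(l==i);print(" blob",(ce[i]+[u0,v0]).round(1),sta[i]+np.array([u0,v0,0,0,0]))
for n,(u0,v0,u1,v1) in(("top",(362,226,382,246)),("side",(322,208,342,232))):
    c=d[n];g=c["color"].astype(int).sum(2)//3
    print(n,"tip,collar pred",proj(c,C+.028*a).round(1),proj(c,C).round(1));print(g[v0:v1,u0:u1])
E
```

```text
top pred handle ends [373.2 219.3] [374.4 228.4] boss top [373.2 261.8] mouth [371.5 246.1]
 blob [355.3 211.6] [355 205   2  17  25]
 blob [387.7 218.7] [386 208   4  21  75]
 blob [374.1 225.1] [368 215  14  24 257]
side pred handle ends [330.7 174.1] [343.6 155.3] boss top [364.6 175.9] mouth [344.7 203.2]
 blob [336.5 166. ] [325 153  22  26 246]
top tip,collar pred [371.3 238.1] [370.9 234.1]
[[ 97 100 104 109 113 112 111 112 113 112 113 109 112 111 109 103  97 100
  108 111]
 [ 99 104 110 111 112 113 113 112 112 111 111 114 115 113 110 109 105 101
  106 109]
 [105 109 111 111 113 113 111 112 113 112 112 109 114 109 113 110 110 106
  106 108]
 [109 111 107 111 112 109 110 109 108 109 110 108 109 111 114 113 113 112
  107 110]
 [111 109 111 109 104  98  94  96  95  95  95  93  97 108 112 113 112 113
  110 109]
 [110 110 113 108  94  85  78  78  76  79  75  75  81 101 111 110 111 112
  108 106]
 [111 109 110 107  93  76  70  68  68  67  67  64  71  88 106 110 111 112
  109 107]
 [111 110 111 106  90  78  78  71  68  65  60  59  61  76 104 111 112 111
  109 108]
 [111 111 110 100  
[... 2391 characters left out ...]
 152 151
  155 153]
 [159 167 166 149 116  88  82  78  80  81  82  86 104 132 144 151 150 151
  152 153]
 [145 160 165 156 127 104  89  83  81  79  84  90 103 120 138 149 151 150
  152 149]
 [138 148 161 161 154 142 120 102  87  83  85  90  95 108 126 142 150 151
  149 151]
 [137 137 147 160 165 162 149 134 114  98  91  88  93 102 123 138 148 151
  153 152]
 [141 133 132 143 155 163 163 161 148 133 119 107  99 100 113 128 141 148
  150 152]
 [159 141 123 121 132 149 161 164 162 161 147 140 124 117 117 121 136 146
  150 154]
 [164 155 136 121 113 122 132 143 153 159 159 155 143 138 127 127 137 148
  152 152]
 [154 159 152 138 121 109 105 107 119 130 137 139 128 114 107 125 144 150
  151 151]]
```

```bash
python3 - <<'E'
from rig import ctrl
from h import *
d=pickle.load(open("c0.pkl","rb"));a=np.array([-.495,.0696,.866])
print(tri(d["top"],(370.2,236.7),d["side"],(332.6,216)))
print(plane(d["top"],370.2,236.7,.1242),plane(d["side"],332.6,216,.1242))
T=plane(d["top"],370.2,236.7,.1242)*.5+plane(d["side"],332.6,216,.1242)*.5
C=T-.028*a;print("C",C);p=ctrl.read_state()["ee_pos"]
for k in(100,86,84,76,56):print(k,((C+k*a/1000-p)*1000).round(1))
E
```

```text
(array([ 0.56468586, -0.05613254,  0.12386045]), np.float64(0.001724591710461596))
[ 0.5637338  -0.05602183  0.1242    ] [ 0.56551157 -0.05592357  0.1242    ]
C [ 0.57848268 -0.0579215   0.099952  ]
100 [ 20.5  -0.6 -25.7]
86 [ 27.4  -1.6 -37.9]
84 [ 28.4  -1.7 -39.6]
76 [ 32.3  -2.3 -46.5]
56 [ 42.2  -3.6 -63.9]
```

```bash
sed -i 's/^C=.*; *a=np.array/C=np.array([.5783,-.058,.1]);a=np.array/;s/^C=np.array(\[.5745,-.06,.1\])/C=np.array([.5783,-.058,.1])/' st.py
python3 -m handwheel '[[20,-1,-26,0,0,0,0.8],[25,-1,-34,0,0,0,0.8],[25,-1,-34,0,0,0,0.8],[25,-1,-34,0,0,0,0.8]]'; python3 st.py
```

```text
clock: 5.6
ee_pos: [0.533, -0.0515, 0.1778]
orientation: [2.98, -0.068, 0.79]
contact_force: [0.1, 0.0, -5.0]
finger_gap: 0.0252
finger_force: 62.1
clk 5.6 pos [ 0.533  -0.0515  0.1778] along 90.3 off e1,e2 -0.7 0.1 zdot 1.0 tilt e1,e2 [ 0.1 -0.1] xang 5.3 F along,e1,e2 [-4.4 -2.4  0. ] M [0.12 1.05 0.05] j [ 0.55  0.14 -0.57  2.32  0.66  0.23 -2.23] gap 0.0252
```

```bash
python3 -m handwheel '[[3,0,-4,0,0,0,0.8],[6,-1,-8,0,0,0,0.8],[8,-1,-12,0,0,0,0.8],[8,-1,-12,0,0,0,0.8]]'; python3 st.py; python3 -m handwheel '[[2,0,-3,0,0,0,0.8],[3,0,-5,0,0,0,0.8],[3,0,-5,0,0,0,0.8]]'; python3 st.py
```

```text
clock: 6.0
ee_pos: [0.5399, -0.0539, 0.1659]
orientation: [2.978, -0.072, 0.789]
contact_force: [-1.5, -0.8, -6.6]
finger_gap: 0.0252
finger_force: 61.9
clk 6.0 pos [ 0.5399 -0.0539  0.1659] along 76.4 off e1,e2 -0.5 -1.3 zdot 1.0 tilt e1,e2 [0.2 0. ] xang 5.3 F along,e1,e2 [-5.  -4.5 -1. ] M [ 0.12  1.86 -0.01] j [ 0.49  0.17 -0.52  2.32  0.79  0.22 -2.35] gap 0.0252
clock: 6.3
ee_pos: [0.5429, -0.054, 0.1607]
orientation: [2.978, -0.072, 0.788]
contact_force: [-4.9, 0.7, -7.1]
finger_gap: 0.0252
finger_force: 62.1
clk 6.3 pos [ 0.5429 -0.054   0.1607] along 70.3 off e1,e2 -0.5 -1.0 zdot 1.0 tilt e1,e2 [0.2 0. ] xang 5.3 F along,e1,e2 [-3.7 -7.8 -0. ] M [ 0.12  2.45 -0.02] j [ 0.47  0.19 -0.5   2.32  0.85  0.21 -2.41] gap 0.0252
```

It has slipped on: the mouth is about 14 mm above the collar. I'll go on down while turning a little clockwise, which relieves joint 7.

```bash
python3 -m handwheel '[[0,0,-2,4,-0.6,-7,0.8],[1,0,-4,8,-1.1,-14,0.8],[3,0,-7,9.9,-1.4,-17.3,0.8],[4,-1,-9,9.9,-1.4,-17.3,0.8],[4,-1,-9,9.9,-1.4,-17.3,0.8]]'; python3 st.py
```

```text
clock: 6.8
ee_pos: [0.548, -0.0556, 0.1591]
orientation: [-2.954, 0.591, -0.784]
contact_force: [-8.5, -0.3, -0.9]
finger_gap: 0.0251
finger_force: 63.5
clk 6.8 pos [ 0.548  -0.0556  0.1591] along 66.3 off e1,e2 3.3 -1.8 zdot 0.9999 tilt e1,e2 [0.8 0. ] xang -14.6 F along,e1,e2 [ 3.4 -7.7 -1.5] M [-0.01  2.58 -0.02] j [ 0.28  0.18 -0.29  2.3   0.65  0.19 -2.57] gap 0.0251
```

Joints 6 and 7 are at their limits, so I'm letting go here. I'll back off along the axis and reduce the tool tilt. The handle can be wound with a less tilted tool.

```bash
python3 -m handwheel '[[0,0,0,0,0,0,-1],[0,0,0,0,0,0,-1],[0,0,0,0,0,0,-1],[0,0,0,0,0,0,-1],[-10,1,17,0,0,0,-1],[-25,3,43,0,0,0,-1],[-45,6,80,0,0,0,-1],[-50,6,110,0,0,0,-1],[-50,6,110,0,0,0,-1]]'; python3 st.py; python3 - <<'E'
from rig import viewer
from h import *
t=viewer.capture("top");s=viewer.capture("side")
pickle.dump(dict(top=t,side=s),open("c1.pkl","wb"))
im=np.hstack([crop(t,320,180,100,75,400,300),crop(s,280,160,100,75,400,300)])
cv2.imwrite("pics/z4.png",cv2.convertScaleAbs(im,alpha=1.4))
E
```

```text
clock: 7.7
ee_pos: [0.5023, -0.0498, 0.2756]
orientation: [-2.948, 0.591, -0.804]
contact_force: [0.2, -1.0, 0.8]
finger_gap: 0.0857
finger_force: 0.0
clk 7.7 pos [ 0.5023 -0.0498  0.2756] along 190.3 off e1,e2 21.6 -2.5 zdot 1.0 tilt e1,e2 [0. 0.] xang -14.7 F along,e1,e2 [ 0.5  0.7 -1. ] M [ 0.05  0.46 -0.03] j [ 0.57 -0.13 -0.52  2.28 -0.03  0.46 -1.92] gap 0.0857
```

View pics/z4.png

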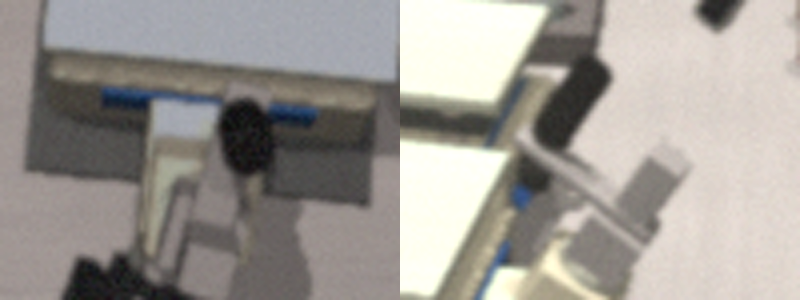

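The crank sits on the shaft and looks nearly home, with the handle at top crop position (245,135) and side crop position (575,100). I'll check how far home it is and work out the handle grasp, with the tool flipped half a turn and tilted 15°.

```bash
cat > geo.py <<'E'
from h import *
C=np.array([.5783,-.058,.1]);a=np.array([-.4951,.0696,.866]);e1=np.array([.8576,-.1205,.5]);e2=np.array([.1392,.9903,0])
X=lambda th:np.cos(np.radians(th))*e1+np.sin(np.radians(th))*e2
H=lambda th,h,x=.07:C+x*X(th)+h*a
E
python3 - <<'E'
from geo import *
from rig import ctrl
d=pickle.load(open("c1.pkl","rb"))
for n,(u0,v0,u1,v1) in(("top",(365,200,392,226)),("side",(305,168,336,202))):
    c=d[n];m=(c["color"][v0:v1,u0:u1].max(2)<60).astype(np.uint8)
    k,l,s,ce=cv2.connectedComponentsWithStats(m);i=1+s[1:,4].argmax();print(n,"obs",(ce[i]+[u0,v0]).round(1),s[i])
    for th in(-12,-15,-18):
        print(th,[((proj(c,H(th,.05+g))+proj(c,H(th,.11+g)))/2).round(1).tolist() for g in(0,.005,.010)])
    print("boss top",[proj(c,C+(.092+g)*a).round(1).tolist() for g in(0,.005,.01)])
s=ctrl.read_state();R0=R.from_rotvec(s["orientation"])
tau=np.radians(15);u=np.array([-np.sin(tau)*.9903,np.sin(tau)*.1392,np.cos(tau)])
xt=np.cross(-e2,-u);Rt=R.from_matrix(np.c_[xt,-e2,-u]);print("xt",xt)
rel=Rt*R0.inv();
# force winding sense +180 about tool axis: go via halfway
w=np.degrees(rel.as_rotvec());print("rel",w.round(1),np.linalg.norm(w))
yaw=R.from_rotvec(a*np.pi/2);tl=R.from_rotvec(e2*np.radians(7));M1=yaw
print("half", np.degrees((M1).as_rotvec()).round(1)," then",np.degrees((Rt*(M1*R0).inv()).as_rotvec()).round(1))
for th in(-15,):
    G=H(th,.092);tcp=G-.019*u;print("TCP",tcp,"hi",tcp+.07*u,"shift hi",((tcp+.07*u-s["ee_pos"])*1000).round(0),"u",u)
E
```

```text
top obs [383.1 215. ] [  9   5  18  21 308]
-12 [[382.3, 212.1], [382.5, 212.8], [382.6, 213.5]]
-15 [[384.1, 212.7], [384.2, 213.4], [384.4, 214.1]]
-18 [[385.8, 213.4], [386.0, 214.1], [386.1, 214.8]]
boss top [[371.1, 246.1], [371.2, 246.9], [371.3, 247.7]]
side obs [322.4 184.5] [  9   2  18  28 231]
-12 [[321.7, 183.7], [322.7, 182.2], [323.7, 180.7]]
-15 [[322.3, 183.3], [323.3, 181.8], [324.3, 180.3]]
-18 [[323.0, 182.9], [324.0, 181.4], [325.0, 179.9]]
boss top [[346.2, 197.9], [347.3, 196.4], [348.3, 195.0]]
xt [ 0.95655635 -0.13445688  0.25883735]
rel [-3.5 15.1 13.6] 20.65518795230984
half [-44.6   6.3  77.9]  then [ 30.7   8.3 -69.6]
TCP [ 0.59308519 -0.0783705   0.19512681] hi [ 0.57514359 -0.07584857  0.26274162] shift hi [ 75. -26.  -8.] u [-0.2563085   0.03602761  0.96592583]
```

```bash
python3 -m handwheel '[[25,-9,0,-1.2,5,4.5,-1],[50,-17,0,-2.3,10,9,-1],[75,-26,-8,-3.5,15.1,13.6,-1],[75,-26,-8,-3.5,15.1,13.6,-1],[75,-26,-8,-3.5,15.1,13.6,-1]]'
python3 - <<'E'
from rig import ctrl
from h import *
s=ctrl.read_state();r=R.from_rotvec(s["orientation"]).as_matrix()
print(s["joint_pos"].round(2),r[:,1],r[:,2],((np.array([.5931,-.0784,.1951])-s["ee_pos"])*1000).round(1))
E
```

```text
clock: 8.3
ee_pos: [0.5741, -0.075, 0.2576]
orientation: [3.094, -0.218, 0.393]
contact_force: [-0.3, 0.7, -0.0]
finger_gap: 0.0857
finger_force: 0.0
[ 0.54  0.2  -0.52  1.93  0.17  0.8  -1.78] [-0.13961973 -0.99020159 -0.00267134] [ 0.24793453 -0.03234702 -0.96823661] [ 19.   -3.4 -62.5]
```

```bash
python3 -m handwheel '[[8,-1,-30,0,0,0,-1],[16,-2,-52,0,0,0,-1],[19,-3,-62,0,0,0,-1],[19,-3,-62,0,0,0,-1],[19,-3,-62,0,0,0,0.3],[19,-3,-62,0,0,0,0.8],[19,-3,-62,0,0,0,0.8],[19,-3,-62,0,0,0,0.8],[19,-3,-62,0,0,0,0.8]]'
cat > wind.py <<'E'
# where the handle is, and the next 12 shifts for a given step
import sys
from geo import *
from rig import ctrl
s=ctrl.read_state();p=np.array(s["ee_pos"]);r=R.from_rotvec(s["orientation"]).as_matrix()
G=p-.019*r[:,2];q=G-C
th=np.degrees(np.arctan2(q@e2,q@e1));rad=np.hypot(q@e2,q@e1)*1000
f=np.array(s["contact_force"])
print("clk",round(s["clock"],1),"th",th.round(1),"rad",rad.round(1),"along",(q@a*1000).round(1),"gap",round(s["finger_gap"],4),"F a,x,t",(f@a).round(1),(f@X(th)).round(1),(f@X(th+90)).round(1),"j",np.array(s["joint_pos"]).round(2))
st=float(sys.argv[1])
for k in range(1,13):print((70*(X(th-st*k)-X(th))).round(0).astype(int).tolist(),end=" ")
E
python3 wind.py 15
```

```text
clock: 9.2
ee_pos: [0.594, -0.0779, 0.2004]
orientation: [3.09, -0.216, 0.404]
contact_force: [-1.0, 2.4, 6.0]
finger_gap: 0.0246
finger_force: 58.6
clk 9.2 th -13.9 rad 73.2 along 96.2 gap 0.0246 F a,x,t 5.9 1.3 2.6 j [ 0.49  0.3  -0.49  1.95  0.27  0.68 -1.86]
[-8, -16, -3] [-19, -29, -9] [-33, -39, -16] [-49, -44, -24] [-65, -45, -33] [-80, -40, -42] [-93, -32, -51] [-105, -19, -58] [-112, -4, -64] [-116, 14, -68] [-116, 32, -69] [-112, 50, -68]
```

```bash
python3 -m handwheel '[[-8,-16,-3,0,0,0,0.8],[-19,-29,-9,0,0,0,0.8],[-33,-39,-16,0,0,0,0.8],[-49,-44,-24,0,0,0,0.8],[-65,-45,-33,0,0,0,0.8],[-80,-40,-42,0,0,0,0.8],[-80,-40,-42,0,0,0,0.8]]'; python3 wind.py 15
```

```text
clock: 9.9
ee_pos: [0.5121, -0.1182, 0.157]
orientation: [3.09, -0.216, 0.4]
contact_force: [0.7, -0.0, -0.7]
finger_gap: 0.0243
finger_force: 59.1
clk 9.9 th -103.1 rad 70.6 along 96.2 gap 0.0243 F a,x,t -0.9 -0.1 0.2 j [ 0.63  0.24 -0.49  2.15  0.22  0.53 -1.72]
[-14, 8, -9] [-25, 21, -16] [-33, 36, -22] [-37, 54, -26] [-37, 72, -27] [-33, 90, -26] [-25, 106, -23] [-14, 119, -18] [0, 129, -11] [15, 134, -2] [31, 135, 7] [46, 131, 16]
```

```bash
python3 -m handwheel '[[-14,8,-9,0,0,0,0.8],[-25,21,-16,0,0,0,0.8],[-33,36,-22,0,0,0,0.8],[-37,54,-26,0,0,0,0.8],[-37,72,-27,0,0,0,0.8],[-33,90,-26,0,0,0,0.8],[-25,106,-23,0,0,0,0.8],[-14,119,-18,0,0,0,0.8],[0,129,-11,0,0,0,0.8],[15,134,-2,0,0,0,0.8],[31,135,7,0,0,0,0.8],[46,131,16,0,0,0,0.8]]'; python3 wind.py 15
```

```text
clock: 11.1
ee_pos: [0.5569, 0.0142, 0.1722]
orientation: [3.092, -0.213, 0.39]
contact_force: [-7.5, 3.8, 1.2]
finger_gap: 0.0246
finger_force: 59.8
clk 11.1 th 78.3 rad 70.0 along 96.4 gap 0.0246 F a,x,t 5.0 1.4 6.7 j [ 0.32  0.28 -0.49  2.06  0.35  0.62 -2.11]
[14, -8, 9] [26, -20, 16] [34, -35, 22] [38, -52, 26] [39, -71, 28] [35, -88, 27] [28, -105, 24] [17, -119, 19] [3, -129, 12] [-12, -135, 4] [-28, -136, -5] [-43, -132, -14]
```

```bash
python3 -m handwheel '[[14,-8,9,0,0,0,0.8],[26,-20,16,0,0,0,0.8],[34,-35,22,0,0,0,0.8],[38,-52,26,0,0,0,0.8],[39,-71,28,0,0,0,0.8],[35,-88,27,0,0,0,0.8],[28,-105,24,0,0,0,0.8],[17,-119,19,0,0,0,0.8],[3,-129,12,0,0,0,0.8],[-12,-135,4,0,0,0,0.8],[-28,-136,-5,0,0,0,0.8],[-43,-132,-14,0,0,0,0.8]]'; python3 wind.py 15
```

```text
clock: 12.3
ee_pos: [0.5191, -0.1209, 0.1613]
orientation: [3.088, -0.218, 0.41]
contact_force: [3.9, -0.9, 3.1]
finger_gap: 0.0245
finger_force: 59.8
clk 12.3 th -96.2 rad 70.9 along 96.4 gap 0.0245 F a,x,t 0.7 -0.2 5.0 j [ 0.63  0.24 -0.49  2.13  0.21  0.54 -1.72]
[-15, 6, -9] [-27, 17, -17] [-37, 31, -24] [-43, 48, -28] [-45, 66, -31] [-42, 84, -31] [-36, 101, -29] [-27, 116, -24] [-14, 127, -18] [1, 135, -10] [17, 138, -2] [32, 136, 8]
```

```bash
python3 -m handwheel '[[-15,6,-9,0,0,0,0.8],[-27,17,-17,0,0,0,0.8],[-37,31,-24,0,0,0,0.8],[-43,48,-28,0,0,0,0.8],[-45,66,-31,0,0,0,0.8],[-42,84,-31,0,0,0,0.8],[-36,101,-29,0,0,0,0.8],[-27,116,-24,0,0,0,0.8],[-14,127,-18,0,0,0,0.8],[1,135,-10,0,0,0,0.8],[17,138,-2,0,0,0,0.8],[32,136,8,0,0,0,0.8]]'; python3 wind.py 15
cat > lev.py <<'E'
import sys
from geo import *
def quad(c,seed,thr,roi):
    g=cv2.GaussianBlur(c["color"].mean(2).astype(np.uint8),(3,3),0)
    m=np.zeros_like(g);u0,v0,u1,v1=roi;m[v0:v1,u0:u1]=(g[v0:v1,u0:u1]>thr)
    m=cv2.morphologyEx(m,cv2.MORPH_OPEN,np.ones((3,3)))
    k,l=cv2.connectedComponents(m);m=(l==l[seed[1],seed[0]]).astype(np.uint8)
    ct=max(cv2.findContours(m,cv2.RETR_EXTERNAL,cv2.CHAIN_APPROX_NONE)[0],key=cv2.contourArea)
    h=cv2.convexHull(ct);e=2
    while True:
        q=cv2.approxPolyDP(h,e,True)[:,0]
        if len(q)<=4:break
        e+=.5
    return q,cv2.contourArea(ct),np.median(g[m>0])
def run(d):
    for n,s,roi in(("side",(255,218),(200,180,325,250)),("side",(280,172),(225,150,330,190)),("top",(378,150),(325,95,428,215)),("top",(468,150),(428,98,520,215))):
        c=d[n];g=c["color"].mean(2);print(n,"seed val",g[s[1],s[0]])
        for f in(.85,.9,.95):
            try:
                q,A,md=quad(c,s,f*np.median(g[s[1]-5:s[1]+5,s[0]-5:s[0]+5]),roi);print("  ",f,q.tolist(),A,md)
            except Exception as ex:print(ex)
if __name__=="__main__":
    from rig import viewer
    run(pickle.load(open("c0.pkl","rb")));print("now")
    d={n:viewer.capture(n) for n in("side","top")};pickle.dump(d,open("c2.pkl","wb"));run(d)
    t,s=d["top"],d["side"]
    im=np.vstack([crop(s,200,145,140,105,800,600)[:300*2]]);cv2.imwrite("pics/z5.png",im)
E
python3 lev.py
```

```text
clock: 13.5
ee_pos: [0.5458, 0.0165, 0.166]
orientation: [3.09, -0.216, 0.389]
contact_force: [-4.2, 0.3, -4.8]
finger_gap: 0.0243
finger_force: 60.2
clk 13.5 th 88.9 rad 69.3 along 96.7 gap 0.0243 F a,x,t -2.1 -0.4 6.0 j [ 0.31  0.27 -0.49  2.08  0.35  0.61 -2.13]
[15, -5, 9] [28, -14, 17] [39, -27, 25] [46, -43, 30] [50, -61, 33] [49, -79, 34] [44, -96, 33] [36, -112, 29] [24, -125, 24] [10, -134, 16] [-6, -138, 8] [-22, -138, -1] side seed val 184.0
   0.85 [[200, 227], [201, 192], [304, 198], [287, 233]] 3087.0 184.0
   0.9 [[213, 223], [237, 191], [304, 199], [287, 232]] 2538.0 185.0
   0.95 [[214, 223], [237, 192], [303, 199], [287, 232]] 2412.5 185.0
side seed val 183.33333333333334
   0.85 [[232, 176], [253, 154], [314, 162], [302, 184]] 1601.0 184.0
   0.9 [[236, 177], [254, 155], [314, 162], [303, 183]] 1485.5 184.0
   0.95 [[238, 176], [254, 156], [313, 162], [302, 183]] 1375.0 184.0
top seed val 117.33333333333333
   0.85 [[427, 95], [417, 199], [325, 194], [325, 95]] 9382.0 117.0
   0.9 [[340, 106], [424, 114], [417, 198], [332, 190]] 7209.5 117.0
   0.95 [[341, 107], [4
[... 536 characters left out ...]
33333333333334
   0.85 [[232, 176], [254, 154], [314, 162], [302, 184]] 1604.5 186.0
   0.9 [[236, 177], [254, 155], [314, 162], [303, 183]] 1483.5 186.0
   0.95 [[238, 176], [254, 156], [313, 162], [302, 183]] 1382.5 187.0
top seed val 118.66666666666667
   0.85 [[427, 95], [420, 195], [325, 192], [325, 95]] 9187.5 118.0
   0.9 [[340, 101], [426, 109], [419, 195], [332, 186]] 7519.0 119.0
   0.95 [[341, 102], [425, 110], [419, 194], [332, 185]] 7297.0 119.0
top seed val 119.66666666666667
   0.85 [[519, 98], [519, 214], [432, 190], [428, 98]] 8437.0 117.0
   0.9 [[428, 98], [509, 111], [505, 197], [432, 189]] 6475.5 118.0
   0.95 [[438, 105], [508, 112], [505, 196], [433, 189]] 6070.0 118.0
```

View pics/z5.png

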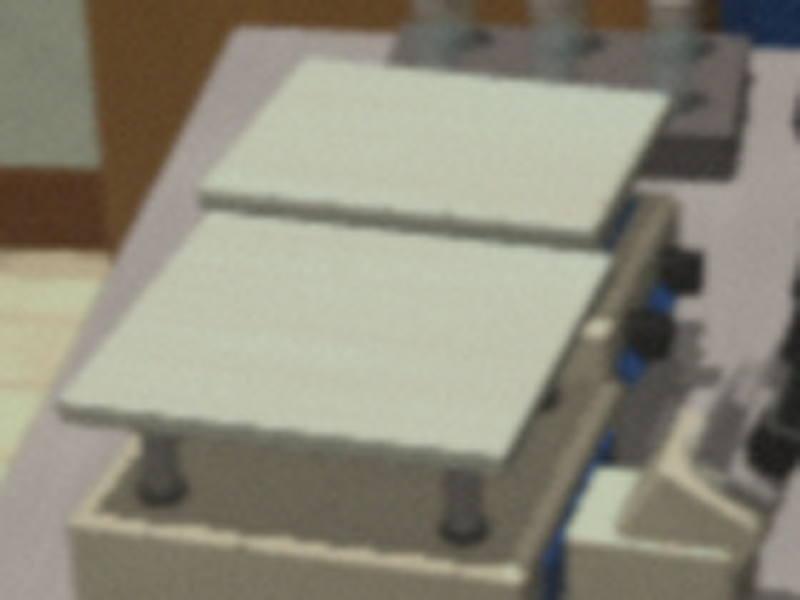

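The lift platform is still somewhat below the stirrer plate, and the crank is still on the shaft. I'll triangulate both plates' corners from line fits at sub-pixel accuracy.

```bash
cat > lev2.py <<'E'
import sys
from geo import *
K=6
def corners(c,seed,roi,f):
    u0,v0,u1,v1=roi;g=c["color"].mean(2).astype(np.float32)
    med=np.median(g[seed[1]-5:seed[1]+5,seed[0]-5:seed[0]+5])
    b=cv2.resize(cv2.GaussianBlur(g[v0:v1,u0:u1],(0,0),.8),None,fx=K,fy=K,interpolation=cv2.INTER_CUBIC)
    m=cv2.morphologyEx((b>f*med).astype(np.uint8),cv2.MORPH_OPEN,np.ones((31,31)))
    k,l=cv2.connectedComponents(m);m=(l==l[(seed[1]-v0)*K,(seed[0]-u0)*K]).astype(np.uint8)
    ct=max(cv2.findContours(m,cv2.RETR_EXTERNAL,cv2.CHAIN_APPROX_NONE)[0],key=cv2.contourArea)
    h=cv2.convexHull(ct);e=6
    while len(cv2.approxPolyDP(h,e,True))>4:e+=1
    q=cv2.approxPolyDP(h,e,True)[:,0].astype(float);P=ct[:,0].astype(float);L=[]
    for i in range(4):
        A,B=q[i],q[(i+1)%4];d=(B-A)/np.linalg.norm(B-A);s=(P-A)@d/np.linalg.norm(B-A);o=abs((P-A)@[-d[1],d[0]])
        vx,vy,x,y=cv2.fitLine(P[(s>.15)&(s<.85)&(o<9)].astype(np.float32),cv2.DIST_HUBER,0,.01,.01).ravel();L.append(np.cross([x,y,1],[x+vx,y+vy,1]))
    r=[]
    for i in range(4):
        x=np.cross(L[i-1],L[i]);x=x[:2]/x[2];r.append((x+.5)/K-.5+[u0,v0])
    return np.array(r)
def ordr(q,axes): return q
def level(d):
    out={}
    for nm,ss,sr,ts,tr in(("lift",(255,212),(205,176,318,245),(378,150),(328,92,432,210)),("stir",(280,172),(228,150,322,190),(468,150),(429,98,518,206))):
        zs=[]
        for f in(.9,.93):
            S=corners(d["side"],ss,sr,f);T=corners(d["top"],ts,tr,f)
            # match by world position on a plane
            ps=[plane(d["side"],*x,.135)[:2] for x in S];pt=[plane(d["top"],*x,.135)[:2] for x in T]
            for i,x in enumerate(S):
                j=np.argmin([np.linalg.norm(ps[i]-y) for y in pt]);p,e=tri(d["side"],x,d["top"],T[j]);zs.append([*p,e])
        zs=np.array(zs);out[nm]=zs;print(nm,"z",(zs[:,2]*1000).round(1),"mean",(zs[:,2].mean()*1000).round(2),"res",(zs[:,3]*1000).round(1), "edges",[round(float(np.linalg.norm(zs[i,:2]-zs[(i+1)%4,:2]))*1000,1) for i in range(4)])
    print("diff stir-lift mm",((out["stir"][:,2].mean()-out["lift"][:,2].mean())*1000).round(2))
if __name__=="__main__":
    for f in sys.argv[1:]:
        print(f)
        level(pickle.load(open(f,"rb")))
E
python3 lev2.py c0.pkl c2.pkl
```

```text
c0.pkl
lift z [114.9 112.2 113.6 115.  115.1 111.8 112.9 115.7] mean 113.91 res [1.3 0.4 1.8 0.4 1.1 0.1 1.9 0.6] edges [186.3, 198.2, 185.2, 197.7]
stir z [144.7 140.1 141.  143.1 142.8 139.8 140.4 144.1] mean 142.0 res [3.3 0.4 2.  2.1 0.7 0.1 2.  2.4] edges [162.5, 196.5, 154.6, 194.9]
diff stir-lift mm 28.09
c2.pkl
lift z [141.5 138.6 139.1 140.9 141.7 138.  138.4 141.2] mean 139.93 res [1.7 0.4 1.6 0.6 1.4 0.  2.1 0.6] edges [186.8, 198.3, 185.0, 196.0]
stir z [143.9 141.2 140.3 143.6 142.7 140.5 139.9 144.2] mean 142.06 res [8.  2.5 2.3 1.8 1.1 0.  2.5 2.1] edges [157.0, 194.1, 157.1, 199.4]
diff stir-lift mm 2.14
```

```bash
python3 -m handwheel '[[15,-5,9,0,0,0,0.8],[28,-14,17,0,0,0,0.8],[39,-27,25,0,0,0,0.8],[42,-32,27,0,0,0,0.8],[42,-32,27,0,0,0,0.8],[42,-32,27,0,0,0,0.8]]'; python3 wind.py 5
python3 - <<'E'
from rig import viewer
from lev2 import *
for i in range(3):
    d={n:viewer.capture(n) for n in("side","top")};pickle.dump(d,open(f"c3{i}.pkl","wb"));level(d)
E
```

```text
clock: 14.2
ee_pos: [0.5898, -0.0157, 0.1938]
orientation: [3.09, -0.217, 0.4]
contact_force: [0.3, 0.3, -1.3]
finger_gap: 0.0242
finger_force: 60.4
clk 14.2 th 37.5 rad 71.5 along 96.8 gap 0.0242 F a,x,t -1.3 -0.1 0.5 j [ 0.37  0.3  -0.49  1.97  0.32  0.68 -2.02]
[2, -5, 2] [4, -11, 3] [6, -17, 5] [7, -23, 6] [7, -29, 6] [7, -35, 7] [7, -41, 7] [6, -47, 7] [5, -53, 7] [3, -59, 6] [1, -64, 6] [-2, -70, 5] lift z [143.6 140.9 141.8 143.5 144.  140.3 141.2 143.8] mean 142.38 res [2.8 0.1 1.8 0.2 3.3 0.8 2.1 0.2] edges [186.5, 199.0, 185.2, 195.4]
stir z [145.6 140.8 140.8 143.  142.6 140.6 140.1 143.9] mean 142.17 res [9.1 2.7 1.8 2.1 0.4 0.9 2.2 2.3] edges [160.2, 194.4, 155.7, 198.8]
diff stir-lift mm -0.21
lift z [143.7 140.9 141.9 143.4 143.9 140.3 141.4 143.8] mean 142.41 res [2.9 0.2 2.1 0.6 2.5 0.7 2.3 0.1] edges [186.5, 198.8, 185.2, 195.5]
stir z [145.  139.4 141.2 143.2 142.8 140.  140.5 143.9] mean 141.99 res [7.8 3.4 1.6 2.2 0.9 0.3 1.6 2.6] edges [162.3, 195.3, 155.2, 198.0]
diff stir-lift mm -0.42
lift z [143.6 141.  141.8 143.5 143.9 140.2 141.3 143.8] mean 142.39 res [2.4 0.8 2.1 0.4 2.3 0.2 2.4 0.5] edges [186.6, 199.0, 185.2, 195.8]
stir z [147.1 140.1 140.6 143.  142.9 140.3 140.4 144. ] mean 142.29 res [13.1  4.8  1.9  2.2  1.7  0.3  1.7  2.6] edges [163.4, 193.7, 155.2, 199.4]
diff stir-lift mm -0.1
```

```bash
python3 - <<'E'
from lev2 import *
import lev2
for fn in("c0.pkl","c2.pkl","c30.pkl","c31.pkl","c32.pkl"):
    d=pickle.load(open(fn,"rb"));rows=[]
    for k,(ss,sr,ts,tr) in enumerate((((255,212),(205,176,318,245),(378,150),(328,92,432,210)),((280,172),(228,150,322,190),(468,150),(429,98,518,206)))):
        for f in(.92,.93,.94):
            S=corners(d["side"],ss,sr,f);T=corners(d["top"],ts,tr,f)
            pt=[plane(d["top"],*x,.135)[:2] for x in T]
            for x in S:
                w=plane(d["side"],*x,.135)[:2];j=np.argmin([np.linalg.norm(w-y) for y in pt]);p,e=tri(d["side"],x,d["top"],T[j]);rows.append([p[0]-.74,p[1]+.2,1,k,p[2]*1000])
    A=np.array(rows);z,rs=np.linalg.lstsq(A[:,:4],A[:,4],rcond=None)[:2]
    print(fn,"slope mm/100mm",(z[:2]/10).round(2),"diff",z[3].round(2),"raw",(A[A[:,3]==1,4].mean()-A[A[:,3]==0,4].mean()).round(2))
E
```

```text
c0.pkl slope mm/100mm [-0.13  1.86] diff 31.57 raw 27.98
c2.pkl slope mm/100mm [0.07 1.87] diff 5.59 raw 1.94
c30.pkl slope mm/100mm [-0.04  1.83] diff 3.04 raw -0.5
c31.pkl slope mm/100mm [-0.04  1.78] diff 2.97 raw -0.48
c32.pkl slope mm/100mm [-0.07  1.84] diff 3.13 raw -0.44
```

Both plates show the same apparent slope in y. Before trusting either figure (−0.5 or 3 mm), I'll place the edges by peak gradient, so the threshold's inward shrink doesn't bias them.

```bash
cat > lev3.py <<'E'
from lev2 import *
from scipy.ndimage import map_coordinates
def fine(c,q):
    g=cv2.GaussianBlur(c["color"].mean(2).astype(np.float32),(0,0),.6);cen=q.mean(0);L=[];o=np.arange(-2,3.01,.1)
    for i in range(4):
        A,B=q[i],q[(i+1)%4];d=(B-A)/np.linalg.norm(B-A);n=np.array([-d[1],d[0]]);n*=np.sign((A-cen)@n)
        s=np.linspace(.12,.88,60);P=A+s[:,None]*(B-A)
        pr=np.array([map_coordinates(g,[P[:,1]+k*n[1],P[:,0]+k*n[0]],order=3) for k in o]) # offsets x samples
        gr=-np.gradient(pr,axis=0)
        # first strong drop going outwards
        pk=[]
        for j in range(60):
            w=gr[:,j];loc=[k for k in range(1,len(o)-1) if w[k]>=w[k-1] and w[k]>=w[k+1] and w[k]>.5*w.max()];pk.append(o[loc[0]] if loc else np.nan)
        pk=np.array(pk);m=abs(pk-np.nanmedian(pk))<.5
        Q=(P+pk[:,None]*n)[m].astype(np.float32);vx,vy,x,y=cv2.fitLine(Q,cv2.DIST_HUBER,0,.01,.01).ravel();L.append(np.cross([x,y,1],[x+vx,y+vy,1]))
    r=[]
    for i in range(4):
        x=np.cross(L[i-1],L[i]);r.append(x[:2]/x[2])
    return np.array(r)
def lev(d,verb=True):
    rows=[]
    for k,(ss,sr,ts,tr) in enumerate((((255,212),(205,176,318,245),(378,150),(328,92,432,210)),((280,172),(228,150,322,190),(468,150),(429,98,518,206)))):
        S=fine(d["side"],corners(d["side"],ss,sr,.93));T=fine(d["top"],corners(d["top"],ts,tr,.93));pp=[]
        pt=[plane(d["top"],*x,.135)[:2] for x in T]
        for x in S:
            w=plane(d["side"],*x,.135)[:2];j=np.argmin([np.linalg.norm(w-y) for y in pt]);p,e=tri(d["side"],x,d["top"],T[j]);pp.append(p);rows.append([p[0]-.74,p[1]+.2,1,k,p[2]*1000])
        if verb:
            print(" ",["lift","stir"][k],(np.array(pp)*1000).round(1).tolist(),"tri edges",[round(float(np.linalg.norm(pp[i]-pp[i-1]))*1e3,1) for i in range(4)])
            h=np.mean(pp,0)[2]
            for nm,c,Q in(("side",d["side"],S),("top",d["top"],T)):
                z=[plane(c,*x,h) for x in Q];print("    ",nm,"edges",[round(float(np.linalg.norm(z[i]-z[i-1]))*1e3,1) for i in range(4)],"centre",np.mean(z,0).round(4))
    A=np.array(rows);z=np.linalg.lstsq(A[:,:4],A[:,4],rcond=None)[0]
    print("slope",(z[:2]/10).round(2),"diff",z[3].round(2),"raw",(A[4:,4].mean()-A[:4,4].mean()).round(2))
if __name__=="__main__":
    for i,f in enumerate(("c0","c2","c30","c31","c32")):print(f);lev(pickle.load(open(f+".pkl","rb")),i in(0,2))
E
python3 lev3.py
```

```text
c0
  lift [[866.4, -5.6, 113.3], [838.2, -192.0, 115.3], [641.4, -164.4, 115.2], [668.7, 22.8, 113.6]] tri edges [199.7, 188.6, 198.7, 189.2]
     side edges [199.7, 191.9, 199.1, 192.0] centre [ 0.7537 -0.0849  0.1144]
     top edges [199.0, 188.7, 198.9, 189.3] centre [ 0.7537 -0.0849  0.1144]
  stir [[849.6, -214.7, 140.4], [825.2, -369.4, 144.2], [629.2, -340.1, 144.9], [652.7, -186.8, 141.1]] tri edges [198.9, 156.7, 198.2, 155.1]
     side edges [198.2, 164.1, 198.1, 162.9] centre [ 0.7391 -0.278   0.1426]
     top edges [197.9, 157.5, 198.4, 156.0] centre [ 0.7391 -0.2779  0.1426]
slope [-0.42 -1.53] diff 25.27 raw 28.29
c2
slope [-0.54 -1.2 ] diff 0.29 raw 2.67
c30
  lift [[866.3, -5.7, 141.4], [839.2, -193.2, 142.4], [641.8, -164.9, 142.7], [668.7, 22.9, 142.4]] tri edges [199.8, 189.5, 199.4, 189.7]
     side edges [199.5, 191.5, 199.8, 190.7] centre [ 0.754  -0.0853  0.1422]
     top edges [198.8, 189.5, 198.9, 189.9] centre [ 0.7539 -0.0852  0.1422]
  stir [[849.1, -214.5, 140.6], [825.7, -368.9, 144.5], [628.9, -340.2, 144.8], [652.8, -186.5, 141.3]] tri edges [198.2, 156.2, 198.8, 155.6]
     side edges [197.7, 163.8, 199.4, 162.4] centre [ 0.7392 -0.2779  0.1428]
     top edges [197.1, 157.0, 198.9, 156.4] centre [ 0.739  -0.2777  0.1428]
slope [-0.46 -1.12] diff -1.65 raw 0.57
c31
slope [-0.5  -1.06] diff -1.57 raw 0.55
c32
slope [-0.45 -1.09] diff -1.63 raw 0.53
```

Level within about half a millimetre by the peak-gradient fit, which also recovers the known plate sizes of 200 x 190 and 200 x 160. Now letting go of the handle and moving to press the boss home.

```bash
python3 -m handwheel '[[0,0,0,0,0,0,-1],[0,0,0,0,0,0,-1],[0,0,0,0,0,0,-1],[0,0,0,0,0,0,-1],[-12,2,25,0,0,0,-1],[-30,4,55,0,0,0,-1],[-42,5,75,0,0,0,-1],[-42,5,75,0,0,0,-1]]'
python3 - <<'E'
from geo import *
from rig import ctrl
p=np.array(ctrl.read_state()["ee_pos"])
for k in(.135,.105,.092):print(k,((C+k*a-p)*1000).round(0))
E
```

```text
clock: 15.3
ee_pos: [0.5493, -0.01, 0.2728]
orientation: [3.088, -0.216, 0.41]
contact_force: [0.4, -0.2, -0.0]
finger_gap: 0.0853
finger_force: 0.0
0.135 [-38. -39. -56.]
0.105 [-23. -41. -82.]
0.092 [-17. -42. -93.]
```

```bash
python3 -m handwheel '[[-38,-20,0,0,0,0,1],[-38,-39,-20,0,0,0,1],[-38,-39,-56,0,0,0,1],[-38,-39,-56,0,0,0,1],[-38,-39,-56,0,0,0,1],[-30,-40,-69,0,0,0,1],[-23,-41,-82,0,0,0,1],[-20,-41,-86,0,0,0,1],[-20,-41,-86,0,0,0,1]]'; python3 st.py
python3 -m handwheel '[[2,0,-3,0,0,0,1],[3,0,-6,0,0,0,1],[4,-1,-7,0,0,0,1],[4,-1,-7,0,0,0,1]]'; python3 st.py
```

```text
clock: 16.2
ee_pos: [0.5292, -0.0508, 0.1839]
orientation: [3.091, -0.215, 0.402]
contact_force: [-0.3, 0.2, 0.0]
finger_gap: -0.0003
finger_force: 0.0
clk 16.2 pos [ 0.5292 -0.0508  0.1839] along 97.5 off e1,e2 -1.0 0.2 zdot 0.9651 tilt e1,e2 [15. -0.] xang 0.0 F along,e1,e2 [ 0.2 -0.3  0.1] M [ 0.05  0.29 -0.02] j [ 0.48  0.21 -0.5   2.11  0.23  0.6  -1.88] gap -0.0003
clock: 16.6
ee_pos: [0.5315, -0.0513, 0.182]
orientation: [3.086, -0.213, 0.401]
contact_force: [-38.3, 6.0, 60.9]
finger_gap: 0.0002
finger_force: 36.0
clk 16.6 pos [ 0.5315 -0.0513  0.182 ] along 94.7 off e1,e2 0.0 0.1 zdot 0.9652 tilt e1,e2 [15.   0.2] xang 0.1 F along,e1,e2 [72.1 -3.1  0.6] M [0.73 4.71 0.05] j [ 0.47  0.21 -0.49  2.11  0.25  0.6  -1.9 ] gap 0.0002
```

Hard stop at 94.7 mm along the axis. The tilted fingertip's leading edge is about 2.8 mm lower, so the boss's top is at 91.9 mm against 92 mm when fully home. Backing off and checking.

```bash
python3 -m handwheel '[[-3,0,6,0,0,0,1],[-15,2,30,0,0,0,1],[-35,4,70,0,0,0,1],[-60,4,115,0,0,0,1],[-100,4,150,0,0,0,1],[-110,4,160,0,0,0,1],[-110,4,160,0,0,0,1],[-110,4,160,0,0,0,1]]'; python3 - <<'E'
from rig import viewer
from lev3 import *
d={n:viewer.capture(n) for n in("side","top")};lev(d,False);level(d)
im=np.hstack([crop(d["side"],200,150,160,120,400,300),crop(d["side"],300,170,60,45,400,300)]);cv2.imwrite("pics/z6.png",np.vstack([im,cv2.resize(d["top"]["color"][80:380,100:560,::-1],(800,300))]))
E
```

```text
clock: 17.4
ee_pos: [0.4227, -0.0484, 0.3371]
orientation: [3.089, -0.216, 0.404]
contact_force: [1.0, 0.4, -0.4]
finger_gap: 0.0006
finger_force: 0.0
slope [-0.48 -1.07] diff -1.55 raw 0.58
lift z [143.6 141.1 141.9 143.4 143.9 140.3 141.3 143.7] mean 142.4 res [2.3 0.8 1.7 0.5 2.2 0.5 1.8 0.7] edges [186.5, 199.4, 185.3, 196.0]
stir z [149.6 141.  140.4 142.2 142.8 140.3 140.3 144. ] mean 142.57 res [8.8 2.1 2.2 2.1 0.4 0.1 2.4 2.1] edges [168.6, 193.9, 154.1, 196.7]
diff stir-lift mm 0.17
```

View pics/z6.png

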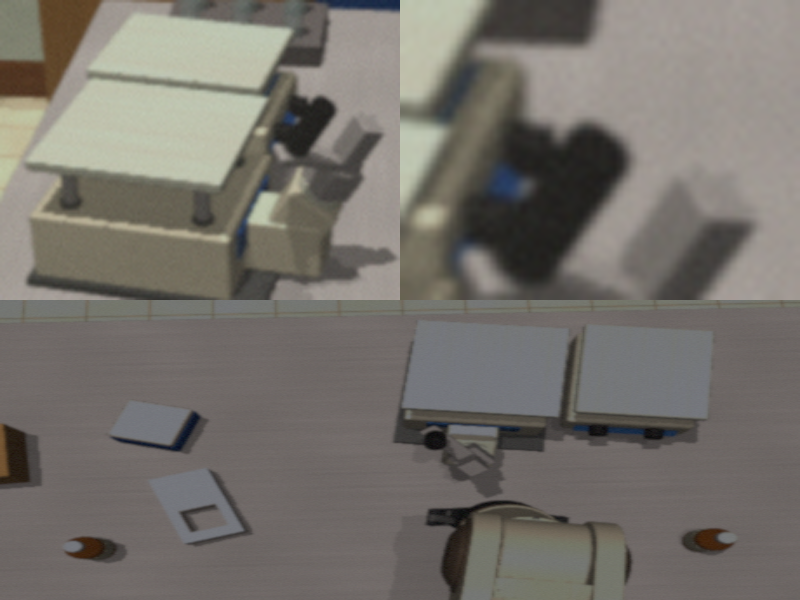

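The picture shows the crank home on the shaft, the two plates level, and the bottles and tip box where they were. Handing in.

```bash
python3 -c "
from rig import ctrl
print(ctrl.job_done())"
```

```text
the job is handed in; nothing more can be done
None
```

The job is handed in: the crank is fully home on the shaft and let go, the lift top measures level with the stirrer plate to within about 1 mm, and the bottles and tip box were not touched. It took about 17.5 s of robot time; the hand-in call returned no verdict.

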